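Hold the angle offcut square in the fixture

TASK

Pick up the longer of the two aluminium angle offcuts and lay it flat on the squaring fixture's plate, upright leg towards the fence, with its left end up against the stop block. Then push diagonally into its inside corner, so that it is pressed firmly back against the fence and down on the plate at the same time, and finish while holding that push (do not let go). Leave the shorter offcut and the small locating block next to the fixture where they are.

Things in the scene. Friction and masses are not known exactly. Their poses are not given: they have to be found in the camera images.
- angle_long: workpiece: aluminium L-angle, 110 mm long (y), 0.11-0.23 kg, on the worktop left or right of the fixture. Origin: centre of underside. Flat leg x -20 to +20 mm, 8 mm thick; upright leg x +12 to +20 mm, top 36 mm above underside; inside corner (open to -x and up) at x +12 mm, height 8 mm. Its +x (outer face of upright leg) starts pointing away from the robot, within 0.4 rad
- angle_corner (a point): on angle_long: lower end of the outer face of the upright leg at the left (+y) end, at (20, 55, 0) mm in its frame
- angle_short: the other offcut: same material, section and frame, but 70 mm long and 100 g; it lies on the other side of the fixture from the long one and stays there
- fixture: squaring fixture, fixed and rigid: steel plate 110 mm (x) by 160 mm (y) on feet, aluminium fence along its far edge, low aluminium stop block at its left end. Origin: on the worktop below the plate's centre; +x points to the fence, +y to the stop block; yaw within 0.3 rad of the world. A fixed black machine, 0.4 m tall, stands behind right (x over 0.55, y under -0.16): keep the arm clear
- plate: the steel plate of the fixture: its upper face is 15 mm above the worktop, x -55 to +55 mm, y -80 to +80 mm in the fixture's frame. Friction is about 0.5 to 0.7 at plate, fence and fingertips: bear down on the flat leg itself (friction at the fence can take a downward drag on the upright leg alone), and push back at least as hard as down
- fence: upright aluminium fence on the plate: its face looks to -x and lies at x = +43 mm in the fixture's frame, 12 mm thick, 160 mm long, top 42 mm above the plate (57 mm above the worktop)
- stop_block: low aluminium stop on the plate, at the left end: its face looks to -y and lies at y = +65 mm in the fixture's frame; x -32 to +43 mm, 20 mm high above the plate, 15 mm thick
- fixture_corner (a point): where the fence face, the stop block's face and the plate's upper face meet, at (43, 65, 15) mm in the fixture's frame; the seated workpiece's angle_corner lies here, its axes parallel to the fixture's
- gauge_block_b: bystander: small white locating block with a pin on top, 30 x 30 x 36 mm, loose, right of the fixture; origin at the centre of its underside

How it is judged:
By the outcome, as a careful person would: the job done as asked, in the order asked, and still so for the second after the job is handed in, while the arm keeps its last pose, push and grip.
It also fails if it takes over 70 s, if anything falls off the work surface, if the arm or the gripper's body presses on something with over 40 N, if the wrist force passes 120 N, or if a joint passes its speed limit or range.

ROBOT

A 7-joint arm with a two-finger parallel gripper is mounted at the origin on a cart in front of the work surface, level with it; the furniture and walls round the work are solid. World frame = base frame: x ahead of the robot, y to its left, z up, the work surface at z = 0. Lengths are in m, angles in degrees, forces in N, time in s.
With the tool pointing down it reaches from about 0.425 to 0.8 m from the base axis. Payload 8.3 kg.
Tool frame: the origin (TCP) lies on the centre line of the jaws, within the pads' length; the fingertips stand 17 mm ahead of it and the grasp point (between the pads) lies 2 mm behind it; z points along the fingers, y is the line along which they close (so a half turn about z gives the same grasp; the last joint's range is limited). The gripper opens to 85 mm and grips with 20 to 120 N. Pads are 22 mm wide; open, the fingers measure 114 mm over their backs; the gripper's body (76 mm by 85 mm) begins 54 mm behind the grasp point. The pads swing forward as they close: fully open they stand 13 mm farther back than shut.
Start: joints at [61.484, 21.967, 0.94, 78.501, -0.361, 79.538, -2.664], TCP at [0.263, -0.567, 0.248] pointing down, gripper open.
Joint ranges: [-169.22, 169.22], [-14.56, 117.87], [-87.37, 89.26], [10.42, 133.3], [-82.24, 262.24], [0.94, 117.77], [-172.7, 172.7]. Speed limits (degrees/s): [136.94, 136.94, 172.46, 172.46, 180, 180, 180].

INTERFACE

Orientations are given as [roll, pitch, yaw] about the fixed x, y, z axes, in that order (R = Rz(yaw) Ry(pitch) Rx(roll)).
In Python, from plant import robot gives the robot as it stands.
- The arm moves only by the tool play_rows, never from a script. Its argument "series" is a list of rows, each a list of 3 entries, a list of its own where there are three numbers: the shift along the tool's x, y, z in cm, then the turn about the tool's z in degrees, then the closure, from 0 (fully open) to 1 (shut). A call has exactly 10 rows; each row shifts and turns the commanded pose from where the row before left it, along the tool's axes as they then stand; what a row does not reach is not made up. A row lasts 1/12 s, in which the tool goes at most 41.7 mm and 7.16 degrees, less where a joint would pass 70% of its speed; a pose out of reach is approached as far as the arm can. A call with a gripper value outside its range is refused whole. The fingers move at their own pace and stop on an object; "force" is the grip in N (left out, the last holds). Time passes only in rows, so rows that do not move let the fingers close, or fill a call up. It gives the time, the measured TCP pose, the force, the opening and the grip force at its end, in the units of the state.
- robot.get_obs(): the state, without advancing time (a new reading comes with each control period).
- robot.grab_frame(name): name is "scene" or "top" or "wrist"; returns a dict with "color" (400x640x3 uint8, blue, green, red), "camera_matrix" (3x3 intrinsics, pixels), "k1" (the pictures are not rectified: a ray, as slopes to the right and down, at radius r is drawn at 1 + k1 r^2 times it, then the intrinsics apply), "R" (3x3) and "t" (3): a world point X has camera coordinates R X + t; the wrist camera has in their place "tool_from_camera" (4x4, takes a point from camera to tool coordinates, whose origin is the TCP and whose axes are the flange's). Camera axes: x right, y down, z forward; pixel columns grow to the right and rows downward; lengths in m; the calibration is good to about 2 mm. A picture is of the moment at which its call begins: read the wrist's pose just before it. There is no depth.
- robot.finish_job(): hands the job in; it is judged then, once.
The state is a dict: "time": time; "joint_positions": joint angles; "qd": joint speeds; "joint_efforts": joint torques, N m; "tcp_pos": TCP position; "eef_rot": TCP orientation; "ft_force": force on the tool from outside, world axes, zero at the start; "wrist_torque": the same for the moment, N m; "width": finger opening in m; "grasp_force": force on a finger pad.
Only numpy, scipy, OpenCV 4.12 (cv2) and the standard library are available. Lean on these libraries where they do the work, as an engineer would, in place of code of your own. Each camera call takes 0.05 s, during which the arm holds its last target. There are 200 camera calls.

## Working session

There is one attempt and no reset: what is moved stays moved. The work goes in short steps, Python scripts to look and compute and a tool call to move; the robot and the scene stay as the last step left them, time stands still between calls to the robot, and variables do not carry over. Pictures are saved under pics/ and viewed, at most 10 in all, crops included, and the job is handed in when it is done.

Besides the shell and the picture viewer there is one more tool, called after "Call:" as a command line: name --argument value ..., lists and objects as JSON in quotes. play_rows: Moves the arm, as the interface text tells. Its arguments: {"type":"object","properties":{"series":{"type":"array","items":{"type":"array"}},"force":{"type":"number"}},"required":["series"]}

```bash
mkdir -p pics; ls
python3 - <<'E'
from plant import robot
import cv2,numpy as np
o=robot.get_obs();print({k:np.round(v,3) for k,v in o.items()})
for n in("top","scene"):
    f=robot.grab_frame(n);cv2.imwrite(f"pics/{n}0.png",f["color"])
    print(n,f["camera_matrix"],f["k1"],f["R"],f["t"])
f=robot.grab_frame("wrist");print(f["tool_from_camera"],f["camera_matrix"],f["k1"])
E
```

```text
pics
{'time': np.float64(0.0), 'joint_positions': array([61.485, 22.015,  0.939, 78.563, -0.362, 79.535, -2.664]), 'qd': array([ 0.05 ,  0.03 ,  0.094,  0.025, -0.025,  0.009,  0.003]), 'joint_efforts': array([-1.0000e-03, -6.2760e+01,  8.4400e-01, -3.7182e+01,  1.6000e-02,
        1.4000e-02,  0.0000e+00]), 'tcp_pos': array([ 0.263, -0.566,  0.247]), 'eef_rot': array([-1.7989e+02,  1.0000e-03,  2.4914e+01]), 'ft_force': array([0.63 , 0.765, 0.582]), 'wrist_torque': array([ 0.019, -0.022,  0.012]), 'grasp_force': np.float64(0.0), 'width': np.float64(0.085)}
top [[411.38939125   0.         320.51812518]
 [  0.         411.38939125 206.67825845]
 [  0.           0.           1.        ]] -0.026098881541570477 [[ 2.27695876e-04 -9.99994516e-01  3.30399700e-03]
 [-9.85747183e-01 -7.80291657e-04 -1.68231633e-01]
 [ 1.68233288e-01 -3.21860009e-03 -9.85741955e-01]] [-0.08047185  0.4601774   1.10481796]
scene [[435.07369742   0.         327.64492345]
 [  0.         435.07369742 210.79208428]
 [  0.           0.           1.        ]] -0.038773648946062035 [[ 0.66483729 -0.7467704  -0.0180374 ]
 [-0.32151229 -0.26427444 -0.90927931]
 [ 0.67425605  0.61032204 -0.41579537]] [-0.38704241  0.17270221  0.79260126]
[[ 5.01572398e-04 -9.53442404e-01 -3.01574750e-01  7.64429358e-02]
 [ 9.99999848e-01  4.08631606e-04  3.71269879e-04  6.37956513e-04]
 [-2.30751471e-04 -3.01574890e-01  9.53442464e-01 -1.27022294e-01]
 [ 0.00000000e+00  0.00000000e+00  0.00000000e+00  1.00000000e+00]] [[344.23282802   0.         323.506859  ]
 [  0.         344.23282802 199.23274787]
 [  0.           0.           1.        ]] -0.01594487284895276
```

View pics/top0.png

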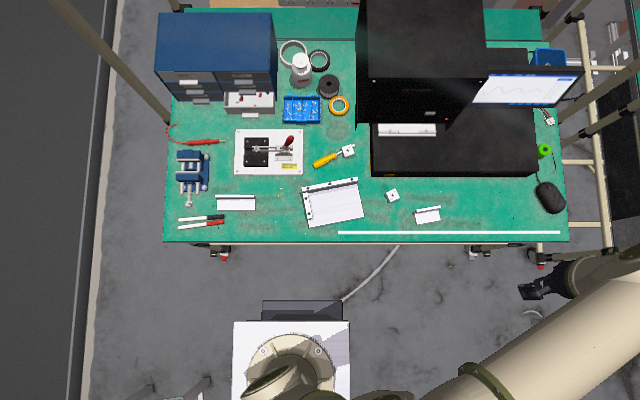

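View pics/scene0.png

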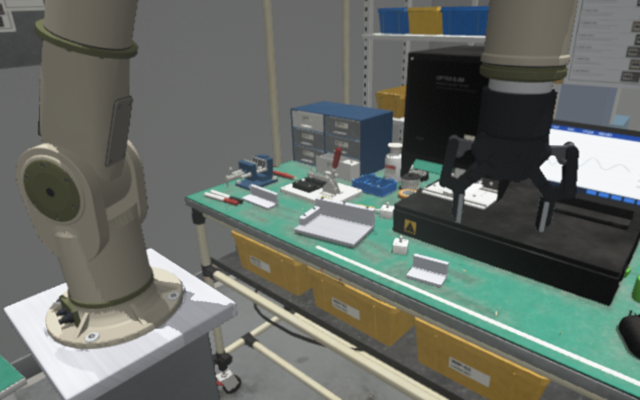

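Top view: long angle at about (235,203) left of the fixture (332,202). The short one is at (428,214) and the gauge block at (392,196). Enlarging that area next.

```bash
python3 - <<'E'
import cv2
a=cv2.imread("pics/top0.png")
l=cv2.resize(a[185:220,205:270],None,fx=10,fy=10,interpolation=cv2.INTER_CUBIC)
r=cv2.resize(a[172:235,295:370],None,fx=8,fy=8,interpolation=cv2.INTER_CUBIC)[::1]
c=cv2.resize(a[170:235,205:405],None,fx=4,fy=4,interpolation=cv2.INTER_CUBIC)
import numpy as np
l=cv2.resize(a[188:218,210:262],None,fx=6,fy=6,interpolation=cv2.INTER_CUBIC)
r=cv2.resize(a[173:233,295:370],None,fx=6,fy=6,interpolation=cv2.INTER_CUBIC)
o=np.zeros((360,312+450+10,3),np.uint8);o[:180,:312]=l;o[:,322:]=r
cv2.imwrite("pics/c0.png",o)
E
cat > h.py <<'E'
import numpy as np,cv2
from plant import robot
from scipy.spatial.transform import Rotation as Ro
def ray(f,uv,o=None):
    K=f["camera_matrix"];d=np.array([f["k1"],0,0,0,0.])
    p=cv2.undistortPoints(np.array([[uv]],float),K,d)[0,0]  # approx inverse of 1+k1 r^2
    v=np.array([p[0],p[1],1.])
    if "R" in f: return -f["R"].T@f["t"],f["R"].T@v
    T=np.asarray(f["tool_from_camera"]);Rt=Ro.from_euler("xyz",o["eef_rot"],degrees=True).as_matrix()
    return Rt@T[:3,3]+o["tcp_pos"],Rt@T[:3,:3]@v
def at(f,uv,z,o=None):
    c,v=ray(f,uv,o);return c+v*(z-c[2])/v[2]
def proj(f,X,o=None):
    if "R" in f: P=f["R"]@X+f["t"]
    else:
        T=np.asarray(f["tool_from_camera"]);Rt=Ro.from_euler("xyz",o["eef_rot"],degrees=True).as_matrix()
        P=T[:3,:3].T@(Rt.T@(X-o["tcp_pos"])-T[:3,3])
    s=P[:2]/P[2];s=s*(1+f["k1"]*(s@s));K=f["camera_matrix"]
    return K[:2,:2]@s+K[:2,2]
E
```

```text
(no output)
```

View pics/c0.png

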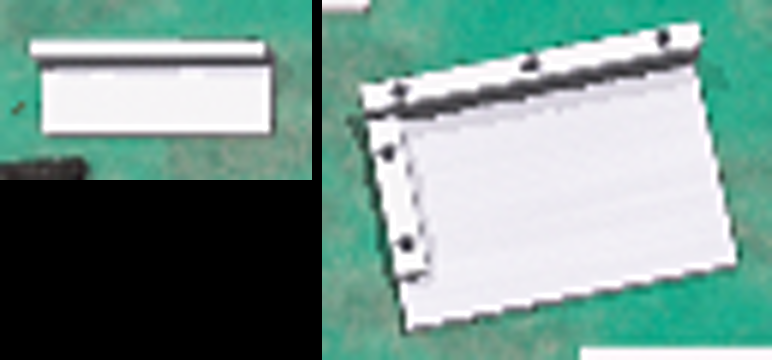

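Crop: angle's near flat edge runs (217,210)-(255,210), upright top's far edge (215,194.5)-(254.3,194.5). Plate near corners are (309.2,228) and (364.2,217.2). Fence top back corners are (301.7,187.5) and (358,176.7).

Run:
```python
from h import *
f=robot.grab_frame("top")
g=lambda u,v,z:np.round(at(f,(u,v),z),4)
def show(n,pts):
    P=[g(*p) for p in pts]
    for i in range(0,len(P),2):
        d=P[i]-P[i+1];print(n,P[i],P[i+1],"len",np.linalg.norm(d).round(4),"yaw of +y",np.degrees(np.arctan2(-d[0],d[1])).round(2))
show("ang",[(217,209.8,.008),(255,209.8,.008),(214.8,194.5,.036),(254,194.5,.036)])
show("fix",[(309,227.6,.015),(364,216.8,.015),(301.6,187.2,.057),(357.8,176.4,.057)])
```

```text
ang [0.4563 0.2153 0.008 ] [0.4563 0.1067 0.008 ] len 0.1086 yaw of +y -0.0
ang [0.4952 0.2163 0.036 ] [0.4952 0.1062 0.036 ] len 0.1101 yaw of +y -0.0
fix [ 0.4045 -0.0479  0.015 ] [ 0.4354 -0.2034  0.015 ] len 0.1585 yaw of +y 11.24
fix [ 0.5116 -0.028   0.057 ] [ 0.5424 -0.1836  0.057 ] len 0.1586 yaw of +y 11.2
```

Call:
play_rows --series '[[[0,0,0],-6.5,0],[[0,0,0],-6.5,0],[[0,0,0],-6.5,0],[[0,0,0],-6.5,0],[[0,0,0],-6.5,0],[[0,0,0],-6.5,0],[[0,0,0],-6.5,0],[[0,0,0],-6.5,0],[[0,0,0],-6.5,0],[[0,0,0],-6.5,0]]'

```text
time: 1.03
tcp_pos: [0.2632, -0.5667, 0.248]
eef_rot: [-180.0, -0.0, 90.2]
ft_force: [-0.8, 0.1, -0.1]
width: 0.0858
grasp_force: 0.0
```

Call:
play_rows --series '[[[3.6,1.4,0],0,0],[[3.6,1.4,0],0,0],[[3.6,1.4,0],0,0],[[3.6,1.4,0],0,0],[[3.6,1.4,0],0,0],[[3.6,1.4,0],0,0],[[3.6,1.4,0],0,0],[[3.6,1.4,0],0,0],[[3.6,1.4,0],0,0],[[3.6,1.4,0],0,0]]'

```text
time: 1.87
tcp_pos: [0.404, -0.2052, 0.2484]
eef_rot: [180.0, 0.0, 89.9]
ft_force: [1.5, -0.9, 0.3]
width: 0.0857
grasp_force: 0.0
```

Call:
play_rows --series '[[[3.6,0.5,0],0,0],[[3.6,0.5,0],0,0],[[3.6,0.5,0],0,0],[[3.6,0.5,0],0,0],[[3.6,0.5,0],0,0],[[3.6,0.5,0],0,0],[[3.6,0.5,0],0,0],[[3.6,0.5,0],0,0],[[3.6,0.5,0],0,0],[[3.6,0.5,0],0,0]]'

```text
time: 2.7
tcp_pos: [0.4543, 0.1545, 0.2486]
eef_rot: [180.0, 0.0, 89.9]
ft_force: [0.3, -0.3, 0.0]
width: 0.0852
grasp_force: 0.0
```

Call:
play_rows --series '[[[0.1,0.6,1.2],0,0],[[0.1,0.6,1.2],0,0.1],[[0.1,0.6,1.2],0,0.2],[[0.1,0.6,1.2],0,0.3],[[0.1,0.6,1.2],0,0.4],[[0.1,0.6,1.2],0,0.45],[[0,0,1.2],0,0.45],[[0,0,1.2],0,0.45],[[0,0,0],0,0.45],[[0,0,0],0,0.45]]'

```text
time: 3.53
tcp_pos: [0.4896, 0.1587, 0.1518]
eef_rot: [-179.9, 0.0, 89.9]
ft_force: [-0.5, -0.2, -0.0]
width: 0.0471
grasp_force: 0.0
```

Run:
```python
from h import *
o=robot.get_obs();f=robot.grab_frame("wrist");print(o["tcp_pos"],o["eef_rot"],o["width"])
im=f["color"];cv2.imwrite("pics/w1.png",im)
x0,y0=.4757,.161
for n,p in dict(nearL=(-.02,.055,.008),nearR=(-.02,-.055,.008),topL=(.02,.055,.036),topR=(.02,-.055,.036),inL=(.012,.055,.036),inR=(.012,-.055,.036)).items():
    print(n,proj(f,np.array([x0+p[0],y0+p[1],p[2]]),o).round(1))
```

```text
[0.48964799 0.15870249 0.15182379] [-1.79914649e+02  1.43452934e-02  8.99268027e+01] 0.04707640400167891
nearL [279.9 116.3]
nearR [284.9 246.9]
topL [333.  119.2]
topR [331.9 262.3]
inL [321.4 119.2]
inR [321.7 262.3]
```

View pics/w1.png

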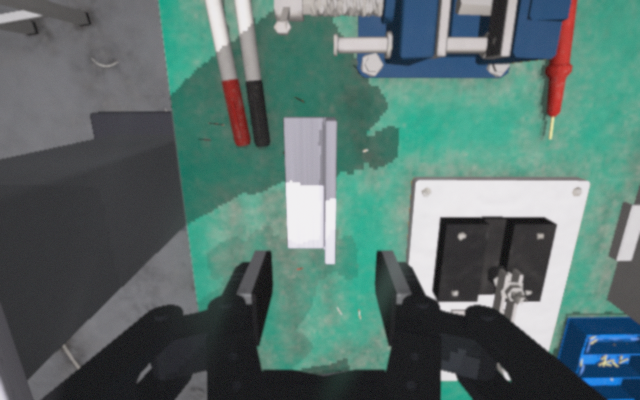

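The picture shows the angle with its corners at (285,117), (288,248), (337,120) and (336,263). That puts it about 3 mm further in +x than predicted, with yaw near 0. Descending onto the upright leg.

Call:
play_rows --series '[[[0.1,0.5,1.5],0,0.45],[[0,0,1.5],0,0.45],[[0,0,1.5],0,0.45],[[0,0,1.5],0,0.45],[[0,0,1.5],0,0.45],[[0,0,1.5],0,0.45],[[0,0,1.2],0,0.45],[[0,0,1.0],0,0.45],[[0,0,0.9],0,0.45],[[0,0,0],0,0.45]]'

```text
time: 4.42
tcp_pos: [0.4947, 0.1595, 0.03]
eef_rot: [-179.9, 0.0, 89.9]
ft_force: [-0.6, -0.4, 0.1]
width: 0.0469
grasp_force: 0.0
```

Call:
play_rows --force 50 --series '[[[0,0,0],0,0.6],[[0,0,0],0,0.7],[[0,0,0],0,0.8],[[0,0,0],0,0.85],[[0,0,0],0,0.9],[[0,0,0],0,1],[[0,0,0],0,1],[[0,0,0],0,1],[[0,0,0],0,1],[[0,0,0],0,1]]'

```text
time: 5.25
tcp_pos: [0.4954, 0.16, 0.0319]
eef_rot: [180.0, 0.0, 89.9]
ft_force: [-1.4, -0.3, 6.2]
width: 0.0073
grasp_force: 49.9
```

Call:
play_rows --series '[[[0,0,-0.5],0,1],[[0,0,-1],0,1],[[0,0,-1],0,1],[[0,0,-1.5],0,1],[[0,0,-1.5],0,1],[[0,0,-1.5],0,1],[[0,0,-1.5],0,1],[[0,0,-1.5],0,1],[[0,0,0],0,1],[[0,0,0],0,1]]'

```text
time: 6.08
tcp_pos: [0.496, 0.16, 0.1324]
eef_rot: [179.9, -0.0, 89.9]
ft_force: [-0.8, -1.2, -2.5]
width: 0.0071
grasp_force: 48.9
```

Run:
```python
from h import *
o=robot.get_obs();f=robot.grab_frame("wrist");print(o["tcp_pos"],o["eef_rot"],o["ft_force"])
im=f["color"];s=robot.grab_frame("scene")["color"][150:300,180:420]
v=np.zeros((600,500,3),np.uint8);v[:300,:480]=cv2.resize(im[100:300,160:480],(480,300));v[300:,:480]=cv2.resize(s,(480,300))
cv2.imwrite("pics/w2.png",v)
Rt=Ro.from_euler("xyz",o["eef_rot"],degrees=True).as_matrix()
for dz in(.028,.031):
  for n,p in dict(nearL=(-.02,.055,.008),topL=(.02,.055,.036)).items():
    u=proj(f,np.array([o["tcp_pos"][0]-.016+p[0],.161+p[1],o["tcp_pos"][2]-dz+p[2]]),o);print(dz,n,u.round(1),((u-[160,100])*1.5).round(0))
```

```text
[0.49603012 0.16001438 0.13243332] [ 1.79855053e+02 -1.79313858e-02  8.99034062e+01] [-0.75331911 -1.18257848 -2.46139829]
0.028 nearL [239.7 140.8] [120.  61.]
0.028 topL [336.4 151.9] [265.  78.]
0.031 nearL [241.3 139.9] [122.  60.]
0.031 topL [336.1 150.4] [264.  76.]
```

View pics/w2.png

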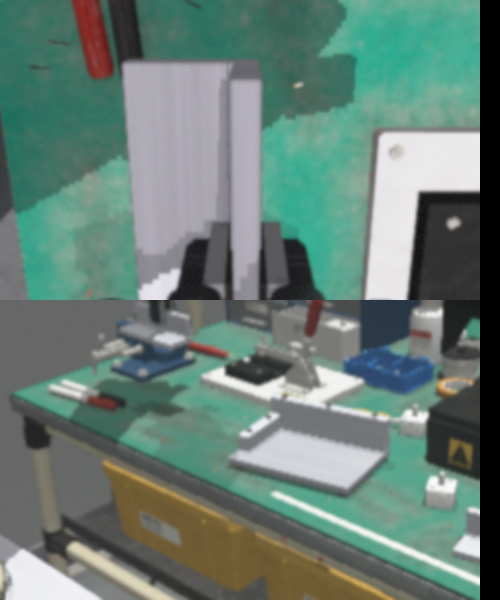

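Call:
play_rows --series '[[[-1.5,0,-1],0,1],[[-2.7,0,-1],0,1],[[-3,-0.1,-1],0,1],[[-3,-0.2,-1],0,1],[[-3,-0.2,0],0,1],[[-3,-0.2,0],0,1],[[-3,-0.2,0],0,1],[[-3,-0.2,0],0,1],[[-3,-0.1,0],0,1],[[-1.7,0,0],0,1]]'

```text
time: 7.02
tcp_pos: [0.4816, -0.1132, 0.17]
eef_rot: [-179.9, 0.0, 89.7]
ft_force: [0.2, -0.6, -3.1]
width: 0.007
grasp_force: 49.0
```

Call:
play_rows --series '[[[0,0,0],-2.3,1],[[0,0,0],-3,1],[[0,0,0],-3,1],[[0,0,0],-3,1],[[0,0,0],0,1],[[0,0,0],0,1],[[0,0,0],0,1],[[0,0,0],0,1],[[0,0,0],0,1],[[0,0,0],0,1]]'

```text
time: 7.85
tcp_pos: [0.483, -0.1091, 0.1713]
eef_rot: [180.0, -0.0, 101.2]
ft_force: [0.5, -0.4, -2.0]
width: 0.0073
grasp_force: 48.9
```

```bash
cat >> h.py <<'E'
def P(p,org,yaw):
    return np.append(np.array(org)+Ro.from_euler("z",yaw,degrees=True).as_matrix()[:2,:2]@np.array(p[:2]),p[2])
E
python3 - <<'E'
from h import *
o=robot.get_obs();f=robot.grab_frame("wrist");print(o["tcp_pos"],o["eef_rot"],o["ft_force"])
cv2.imwrite("pics/w3.png",f["color"])
for n,p in dict(fenceFrontTopL=(.043,.08,.057),fenceBackTopL=(.055,.08,.057),stopTopIn=(-.032,.065,.035),stopTopOut=(-.032,.08,.035),fenceBackTopR=(.055,-.08,.057),plateNL=(-.055,.08,.015),stopFence=(.043,.065,.035)).items():
    print(n,proj(f,P(p,(.4735,-.1155),11.2),o).round(1))
E
```

```text
[ 0.48297805 -0.10908325  0.17127288] [ 1.79999182e+02 -2.64782638e-03  1.01193916e+02] [ 0.48942303 -0.41849051 -1.98056216]
fenceFrontTopL [372.7  91.8]
fenceBackTopL [390.6  91.9]
stopTopIn [267.  112.7]
stopTopOut [266.   91.6]
fenceBackTopR [378.9 298.4]
plateNL [240.8  91.6]
stopFence [367.8 112.7]
```

View pics/w3.png

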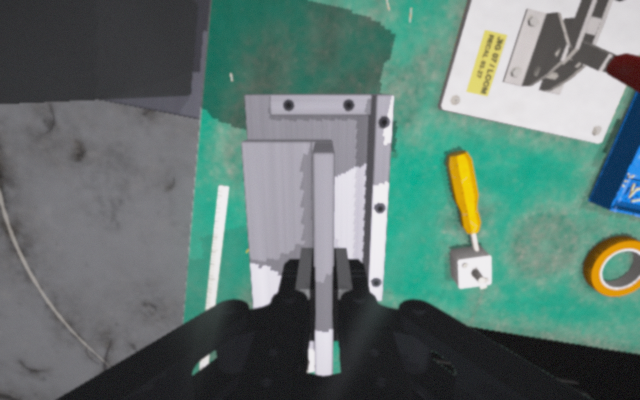

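Observed: fence top left corners (377,95) and (394,95), stop (271,95)/(271,115). This puts the fixture about 3 mm further in +x and 2 mm further in -y than estimated. The held part is parallel to it. Descending with a small gap to the stop.

Call:
play_rows --series '[[[-0.3,0,0],0,1],[[0,0,1.5],0,1],[[0,0,2],0,1],[[0,0,2],0,1],[[0,0,2],0,1],[[0,0,2],0,1],[[0,0,1.5],0,1],[[0,0,0.8],0,1],[[0,0,0],0,1],[[0,0,0],0,1]]'

```text
time: 8.73
tcp_pos: [0.4838, -0.1121, 0.0536]
eef_rot: [-180.0, -0.0, 101.2]
ft_force: [-0.3, -0.0, -0.7]
width: 0.0069
grasp_force: 48.8
```

Call:
play_rows --series '[[[0,0,0.1],0,1],[[0,0,0.1],0,1],[[0,0,0.1],0,1],[[0,0,0.05],0,1],[[0,0,0],0,1],[[0,0,0],0,1],[[0,0,0],0,1],[[0,0,0],0,1],[[0,0,0],0,1],[[0,0,0],0,1]]'

```text
time: 9.57
tcp_pos: [0.4836, -0.1121, 0.0498]
eef_rot: [180.0, -0.0, 101.2]
ft_force: [-1.7, 0.2, -2.0]
width: 0.007
grasp_force: 48.8
```

Call:
play_rows --series '[[[0,0,0.1],0,1],[[0,0,0.1],0,1],[[0,0,0],0,1],[[0,0,0],0,1],[[0,0,0],0,1],[[0,0,0],0,1],[[0,0,0],0,1],[[0,0,0],0,1],[[0,0,0],0,1],[[0,0,0],0,1]]'

```text
time: 10.4
tcp_pos: [0.4836, -0.1121, 0.0478]
eef_rot: [180.0, -0.0, 101.2]
ft_force: [1.3, 1.2, -1.4]
width: 0.0068
grasp_force: 48.8
```

Call:
play_rows --series '[[[0,0,0.1],0,1],[[0,0,0.05],0,1],[[0,0,0],0,1],[[0,0,0],0,1],[[0,0,0],0,1],[[0,0,0],0,1],[[0,0,0],0,1],[[0,0,0],0,1],[[0,0,0],0,1],[[0,0,0],0,1]]'

```text
time: 11.23
tcp_pos: [0.4837, -0.1121, 0.0468]
eef_rot: [180.0, 0.0, 101.2]
ft_force: [-2.8, 0.5, 5.6]
width: 0.0069
grasp_force: 50.0
```

Call:
play_rows --series '[[[0.1,0,-0.02],0,1],[[0.1,0,0],0,1],[[0.1,0,0],0,1],[[0,0,0],0,1],[[0,0,0],0,1],[[0,0,0],0,1],[[0,0,0],0,1],[[0,0,0],0,1],[[0,0,0],0,1],[[0,0,0],0,1]]'

```text
time: 12.07
tcp_pos: [0.4833, -0.1093, 0.0468]
eef_rot: [180.0, 0.0, 101.2]
ft_force: [0.6, -3.0, 5.0]
width: 0.007
grasp_force: 50.0
```

Call:
play_rows --series '[[[0.1,0,0],0,1],[[0.1,0,0],0,1],[[0,0,0],0,1],[[0,0,0],0,1],[[0,0,0],0,1],[[0,0,0],0,1],[[0,0,0],0,1],[[0,0,0],0,1],[[0,0,0],0,1],[[0,0,0],0,1]]'

```text
time: 12.9
tcp_pos: [0.4829, -0.1075, 0.0468]
eef_rot: [180.0, 0.0, 101.2]
ft_force: [-0.0, -3.4, 4.5]
width: 0.007
grasp_force: 50.0
```

Call:
play_rows --series '[[[0.1,0,0],0,1],[[0.05,0,0],0,1],[[0,0,0],0,1],[[0,0,0],0,1],[[0,0,0],0,1],[[0,0,0],0,1],[[0,0,0],0,1],[[0,0,0],0,1],[[0,0,0],0,1],[[0,0,0],0,1]]'

```text
time: 13.73
tcp_pos: [0.4826, -0.1062, 0.0468]
eef_rot: [180.0, 0.0, 101.2]
ft_force: [0.7, -3.1, 5.5]
width: 0.0069
grasp_force: 50.0
```

Call:
play_rows --series '[[[0.1,0,0],0,1],[[0,0,0],0,1],[[0,0,0],0,1],[[0,0,0],0,1],[[0,0,0],0,1],[[0,0,0],0,1],[[0,0,0],0,1],[[0,0,0],0,1],[[0,0,0],0,1],[[0,0,0],0,1]]'

```text
time: 14.57
tcp_pos: [0.4826, -0.1057, 0.0468]
eef_rot: [180.0, 0.1, 101.2]
ft_force: [1.5, -4.7, 4.7]
width: 0.0067
grasp_force: 49.9
```

Call:
play_rows --series '[[[0.1,0,0],0,1],[[0.05,0,0],0,1],[[0,0,0],0,1],[[0,0,0],0,1],[[0,0,0],0,1],[[0,0,0],0,1],[[0,0,0],0,1],[[0,0,0],0,1],[[0,0,0],0,1],[[0,0,0],0,1]]'

```text
time: 15.4
tcp_pos: [0.4825, -0.1056, 0.0468]
eef_rot: [179.9, 0.2, 101.1]
ft_force: [3.2, -9.8, 2.8]
width: 0.0071
grasp_force: 49.6
```

Call:
play_rows --series '[[[-0.15,0,-0.02],0,1],[[0,0,0],0,1],[[0,0,0],0,0.95],[[0,0,0],0,0.88],[[0,0,0],0,0.82],[[0,0,0],0,0.78],[[0,0,0],0,0.74],[[0,0,0],0,0.74],[[0,0,0],0,0.74],[[0,0,0],0,0.74]]'

```text
time: 16.23
tcp_pos: [0.482, -0.1046, 0.0466]
eef_rot: [-180.0, -0.0, 101.2]
ft_force: [-1.0, -0.2, -0.5]
width: 0.0222
grasp_force: 0.0
```

Call:
play_rows --series '[[[0,0,-0.8],0,0.74],[[0,0,-1],0,0.74],[[0,0,-1.5],0,0.74],[[0,0,-1.5],0,0.74],[[0,0,-1.5],0,0.74],[[0,0,-1.5],0,0.74],[[0,0,-1.5],0,0.8],[[0,-1,0],0,0.9],[[0,-1,0],0,1],[[0,-0.7,0],0,1]]'

```text
time: 17.07
tcp_pos: [0.4539, -0.1103, 0.1394]
eef_rot: [-179.9, 0.0, 101.2]
ft_force: [0.1, 0.6, -0.3]
width: -0.0001
grasp_force: 0.0
```

Run:
```python
from h import *
o=robot.get_obs();f=robot.grab_frame("wrist");print(o["tcp_pos"],o["eef_rot"],o["ft_force"],o["joint_positions"].round(1))
cv2.imwrite("pics/w4.png",f["color"])
for n,p in dict(fenceFrontTopL=(.043,.08,.057),stopTopIn=(-.032,.065,.035),angTopL=(.0115,.065,.051),angTopR=(.0115,-.045,.051),angNearL=(-.0285,.065,.023),angNearR=(-.0285,-.045,.023)).items():
    print(n,proj(f,P(p,(.477,-.117),11.2),o).round(1))
```

```text
[ 0.45392078 -0.11027252  0.13940268] [-1.79940509e+02  5.49005656e-03  1.01198549e+02] [ 0.10209565  0.60192625 -0.25858163] [ 46.7  11.3 -40.6 109.4   8.3  62.3  13.9]
fenceFrontTopL [434. 104.]
stopTopIn [308.4 126. ]
angTopL [377.8 128.6]
angTopR [370.4 285. ]
angNearL [314.1 124.3]
angNearR [315.2 265.9]
```

View pics/w4.png

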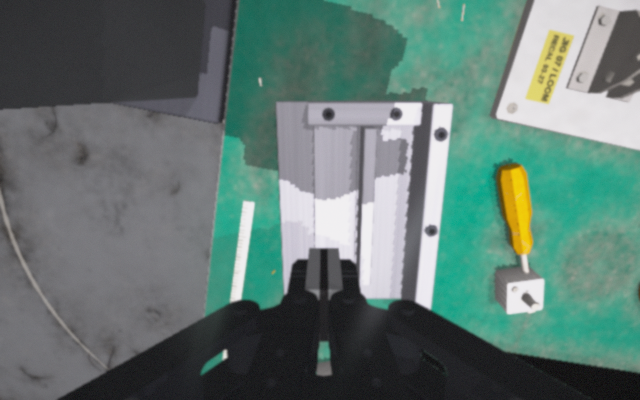

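The angle lies parallel to the fence with its end against the stop: corners at about (314,126) and (376,128). Gap to the fence is about 30 mm. Turning the closed fingers 90°, so that the pads' flat sides face the upright leg.

Call:
play_rows --series '[[[0,0,0],-5.5,1],[[0,0,0],-6.5,1],[[0,0,0],-6.5,1],[[0,0,0],-6.5,1],[[0,0,0],-6.5,1],[[0,0,0],-6.5,1],[[0,0,0],-6.5,1],[[0,0,0],-6.5,1],[[0,0,0],-6.5,1],[[0,0,0],-6.5,1]]'

```text
time: 17.95
tcp_pos: [0.4547, -0.11, 0.1389]
eef_rot: [180.0, -0.1, 165.5]
ft_force: [0.1, 0.0, -0.4]
width: 0.0002
grasp_force: 0.0
```

Call:
play_rows --series '[[[0,0,0],-6.5,1],[[0,0,0],-6.5,1],[[0,0,0],-6.5,1],[[0,0,0],-6.5,1],[[0,0,0],0,1],[[0,0,0],0,1],[[0,0,0],0,1],[[0,0,0],0,1],[[0,0,0],0,1],[[0,0,0],0,1]]'

```text
time: 18.78
tcp_pos: [0.4556, -0.1099, 0.1397]
eef_rot: [180.0, -0.0, -168.8]
ft_force: [0.2, 0.5, 0.1]
width: -0.0006
grasp_force: 0.0
```

Call:
play_rows --series '[[[-0.3,0,0],0,1],[[0,0,1.2],0,1],[[0,0,1.5],0,1],[[0,0,1.5],0,1],[[0,0,1.5],0,1],[[0,0,1.5],0,1],[[0,0,1],0,1],[[0,0,0.5],0,1],[[0,0,0],0,1],[[0,0,0],0,1]]'

```text
time: 19.62
tcp_pos: [0.4587, -0.1092, 0.0528]
eef_rot: [180.0, 0.0, -168.8]
ft_force: [-0.1, 0.2, 0.6]
width: 0.0002
grasp_force: 0.0
```

Call:
play_rows --series '[[[0,0,0.15],0,1],[[0,0,0.15],0,1],[[0,0,0.1],0,1],[[0,0,0],0,1],[[0,0,0],0,1],[[0,0,0],0,1],[[0,0,0],0,1],[[0,0,0],0,1],[[0,0,0],0,1],[[0,0,0],0,1]]'

```text
time: 20.45
tcp_pos: [0.4586, -0.1094, 0.0487]
eef_rot: [180.0, 0.0, -168.8]
ft_force: [-0.3, 0.5, 0.4]
width: 0.0002
grasp_force: 0.0
```

Call:
play_rows --series '[[[0,0,0.1],0,1],[[0,0,0.1],0,1],[[0,0,0],0,1],[[0,0,0],0,1],[[0,0,0],0,1],[[0,0,0],0,1],[[0,0,0],0,1],[[0,0,0],0,1],[[0,0,0],0,1],[[0,0,0],0,1]]'

```text
time: 21.28
tcp_pos: [0.4586, -0.1094, 0.0467]
eef_rot: [180.0, 0.0, -168.8]
ft_force: [0.5, 0.4, -0.4]
width: -0.0001
grasp_force: 0.0
```

Call:
play_rows --series '[[[0,0,0.2],0,1],[[0,0,0.2],0,1],[[0,0,0.1],0,1],[[0,0,0],0,1],[[0,0,0],0,1],[[0,0,0],0,1],[[0,0,0],0,1],[[0,0,0],0,1],[[0,0,0],0,1],[[0,0,0],0,1]]'

```text
time: 22.12
tcp_pos: [0.4586, -0.1094, 0.0418]
eef_rot: [-180.0, 0.0, -168.8]
ft_force: [-0.3, 0.3, -0.7]
width: -0.0
grasp_force: 0.0
```

Call:
play_rows --series '[[[0,0,0.1],0,1],[[0,0,0.05],0,1],[[0,0,0],0,1],[[0,0,0],0,1],[[0,0,0],0,1],[[0,0,0],0,1],[[0,0,0],0,1],[[0,0,0],0,1],[[0,0,0],0,1],[[0,0,0],0,1]]'

```text
time: 22.95
tcp_pos: [0.4585, -0.1094, 0.0402]
eef_rot: [180.0, -0.0, -168.8]
ft_force: [0.3, -0.1, 0.1]
width: 0.0002
grasp_force: 0.0
```

Call:
play_rows --series '[[[0,0,0.05],0,1],[[0,0,0.05],0,1],[[0,0,0],0,1],[[0,0,0],0,1],[[0,0,0],0,1],[[0,0,0],0,1],[[0,0,0],0,1],[[0,0,0],0,1],[[0,0,0],0,1],[[0,0,0],0,1]]'

```text
time: 23.78
tcp_pos: [0.4586, -0.1094, 0.0401]
eef_rot: [-180.0, -0.0, -168.8]
ft_force: [-5.5, 0.2, 14.0]
width: -0.0001
grasp_force: 7.1
```

Call:
play_rows --series '[[[0,0,-0.2],0,1],[[-0.3,0,0],0,1],[[-0.3,0,0],0,1],[[-0.2,0,0],0,1],[[-0.2,0,0],0,1],[[-0.2,0,0],0,1],[[-0.2,0,0],0,1],[[-0.2,0,0],0,1],[[0,0,0],0,1],[[0,0,0],0,1]]'

```text
time: 24.62
tcp_pos: [0.4746, -0.1061, 0.0412]
eef_rot: [180.0, 0.0, -168.8]
ft_force: [-0.1, -0.2, -0.9]
width: 0.0001
grasp_force: 0.0
```

Call:
play_rows --series '[[[-0.2,0,0],0,1],[[-0.2,0,0],0,1],[[-0.2,0,0],0,1],[[-0.2,0,0],0,1],[[-0.2,0,0],0,1],[[-0.2,0,0],0,1],[[-0.2,0,0],0,1],[[-0.2,0,0],0,1],[[0,0,0],0,1],[[0,0,0],0,1]]'

```text
time: 25.45
tcp_pos: [0.4904, -0.1029, 0.0413]
eef_rot: [180.0, 0.1, -168.8]
ft_force: [-0.4, 0.1, -0.3]
width: -0.0002
grasp_force: 0.0
```

Call:
play_rows --series '[[[-0.2,0,0],0,1],[[-0.2,0,0],0,1],[[-0.1,0,0],0,1],[[-0.1,0,0],0,1],[[0,0,0],0,1],[[0,0,0],0,1],[[0,0,0],0,1],[[0,0,0],0,1],[[0,0,0],0,1],[[0,0,0],0,1]]'

```text
time: 26.28
tcp_pos: [0.496, -0.102, 0.0413]
eef_rot: [180.0, 0.0, -168.8]
ft_force: [0.5, 0.5, 0.2]
width: -0.0
grasp_force: 0.0
```

Call:
play_rows --series '[[[-0.1,0,0],0,1],[[-0.05,0,0],0,1],[[0,0,0],0,1],[[0,0,0],0,1],[[0,0,0],0,1],[[0,0,0],0,1],[[0,0,0],0,1],[[0,0,0],0,1],[[0,0,0],0,1],[[0,0,0],0,1]]'

```text
time: 27.12
tcp_pos: [0.4973, -0.1017, 0.0412]
eef_rot: [180.0, 0.0, -168.8]
ft_force: [-0.7, -0.4, -0.3]
width: -0.0002
grasp_force: 0.4
```

Call:
play_rows --series '[[[-0.1,0,0],0,1],[[-0.05,0,0],0,1],[[0,0,0],0,1],[[0,0,0],0,1],[[0,0,0],0,1],[[0,0,0],0,1],[[0,0,0],0,1],[[0,0,0],0,1],[[0,0,0],0,1],[[0,0,0],0,1]]'

```text
time: 27.95
tcp_pos: [0.4981, -0.1016, 0.0411]
eef_rot: [-180.0, -0.1, -168.8]
ft_force: [-4.5, -1.7, 3.0]
width: -0.0001
grasp_force: 2.5
```

Run:
```python
from h import *
o=robot.get_obs();f=robot.grab_frame("top");t=f["color"];s=robot.grab_frame("scene")["color"];w=robot.grab_frame("wrist")["color"]
v=np.zeros((600,780,3),np.uint8)
v[:300,:390]=cv2.resize(t[170:235,292:376],(390,300),interpolation=cv2.INTER_CUBIC)
v[:300,390:]=cv2.resize(s[190:260,285:376],(390,300),interpolation=cv2.INTER_CUBIC)
v[300:,:480]=cv2.resize(w,(480,300))
cv2.imwrite("pics/c5.png",v)
```

```text
(no output)
```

View pics/c5.png

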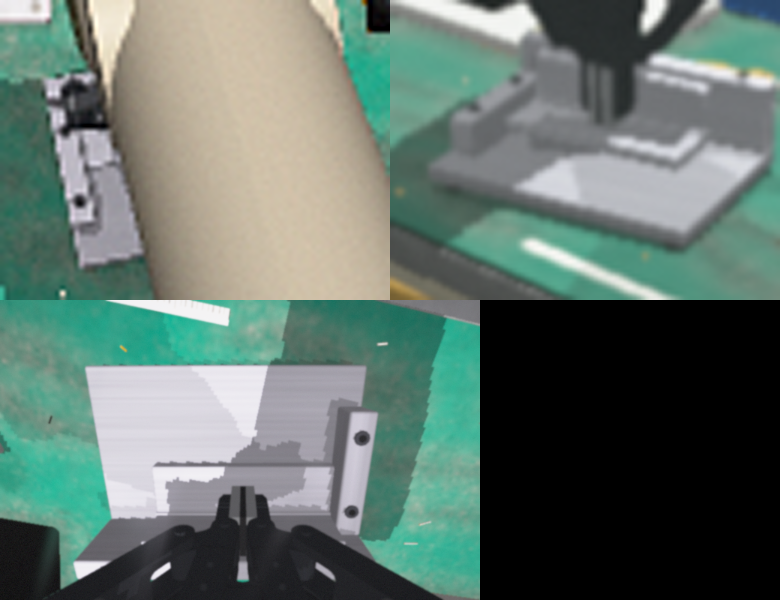

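Fingers sit in the inside corner, with the angle at the fence. Its left end is near the stop face at about (333,465) in the lower-left view, so I'm enlarging that end to check for a gap.

Run:
```python
from h import *
o=robot.get_obs();f=robot.grab_frame("wrist");w=f["color"]
v=cv2.resize(w[120:330,370:520],None,fx=2.8,fy=2.8,interpolation=cv2.INTER_CUBIC)
v=cv2.resize(w[190:320,400:520],(552,598),interpolation=cv2.INTER_CUBIC)
cv2.imwrite("pics/c6.png",v)
for g in (0,.002):
  print(g,[((proj(f,P(p,(.477,-.117),11.2),o)-[400,190])*4.6).round(0) for p in((.003,.065-g,.023),(.035,.065-g,.023),(.035,.065-g,.051),(-.032,.065,.015),(-.032,.065,.035))])
```

```text
0 [array([203., 153.]), array([170., 437.]), array([269., 608.]), array([ 214., -215.]), array([ 294., -180.])]
0.002 [array([183., 153.]), array([151., 437.]), array([247., 608.]), array([ 214., -215.]), array([ 294., -180.])]
```

View pics/c6.png

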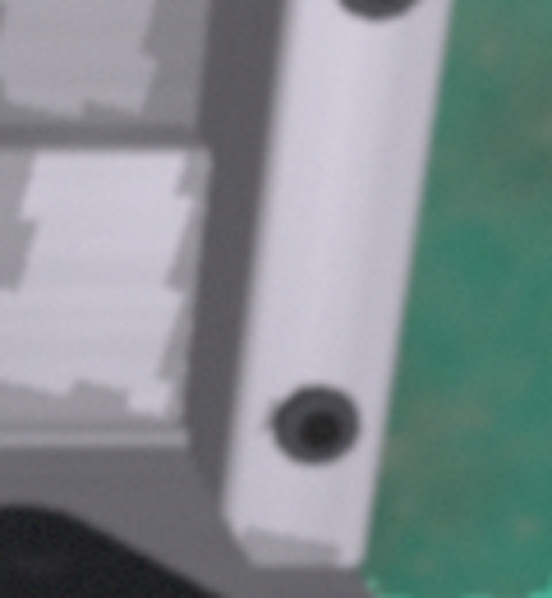

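Left end at crop (210,150)-(187,435) is parallel to and touching the stop face (gap under 0.5 mm). Now bearing down on the flat leg first, then pushing back.

Call:
play_rows --series '[[[0.05,0.03,0.05],0,1],[[0,0.03,0.05],0,1],[[0,0,0.05],0,1],[[0,0,0.05],0,1],[[0,0,0],0,1],[[0,0,0],0,1],[[0,0,0],0,1],[[0,0,0],0,1],[[0,0,0],0,1],[[0,0,0],0,1]]'

```text
time: 28.98
tcp_pos: [0.4981, -0.1011, 0.0401]
eef_rot: [-179.9, -0.0, -168.8]
ft_force: [-9.4, -1.2, 15.9]
width: 0.0003
grasp_force: 10.0
```

Call:
play_rows --series '[[[-0.05,0,0],0,1],[[-0.05,0,0],0,1],[[-0.05,0,0],0,1],[[0,0,0],0,1],[[0,0,0],0,1],[[0,0,0],0,1],[[0,0,0],0,1],[[0,0,0],0,1],[[0,0,0],0,1],[[0,0,0],0,1]]'

```text
time: 29.82
tcp_pos: [0.4981, -0.1011, 0.0401]
eef_rot: [-179.9, -0.2, -168.8]
ft_force: [-17.4, -1.0, 23.3]
width: -0.0001
grasp_force: 15.4
```

Call:
play_rows --series '[[[-0.05,0,-0.02],0,1],[[-0.05,0,-0.02],0,1],[[-0.05,0,-0.02],0,1],[[-0.05,0,-0.02],0,1],[[-0.05,0,-0.02],0,1],[[0,0,0],0,1],[[0,0,0],0,1],[[0,0,0],0,1],[[0,0,0],0,1],[[0,0,0],0,1]]'

```text
time: 30.65
tcp_pos: [0.4982, -0.1011, 0.0401]
eef_rot: [-179.9, -0.5, -168.8]
ft_force: [-23.8, -3.3, 24.5]
width: 0.0002
grasp_force: 18.4
```

Call:
play_rows --series '[[[-0.05,0,-0.04],0,1],[[-0.05,0,-0.04],0,1],[[-0.05,0,-0.03],0,1],[[-0.05,0,-0.03],0,1],[[0,0,0],0,1],[[0,0,0],0,1],[[0,0,0],0,1],[[0,0,0],0,1],[[0,0,0],0,1],[[0,0,0],0,1]]'

```text
time: 31.48
tcp_pos: [0.4981, -0.1011, 0.0402]
eef_rot: [180.0, -0.7, -168.9]
ft_force: [-25.9, -3.2, 18.0]
width: 0.0003
grasp_force: 16.5
```

Call:
play_rows --series '[[[0,0,0],0,1],[[0,0,0],0,1],[[0,0,0],0,1],[[0,0,0],0,1],[[0,0,0],0,1],[[0,0,0],0,1],[[0,0,0],0,1],[[0,0,0],0,1],[[0,0,0],0,1],[[0,0,0],0,1]]'

```text
time: 32.32
tcp_pos: [0.4982, -0.1011, 0.0402]
eef_rot: [180.0, -0.7, -168.9]
ft_force: [-26.7, -3.2, 19.0]
width: -0.0001
grasp_force: 16.5
```

Run:
```python
from h import *
s=robot.grab_frame("scene")["color"];w=robot.grab_frame("wrist")["color"]
v=np.zeros((598,800,3),np.uint8)
v[:,:400]=cv2.resize(w[190:320,400:487],(400,598),interpolation=cv2.INTER_CUBIC)
v[:300,400:]=cv2.resize(s[190:260,285:378],(400,300),interpolation=cv2.INTER_CUBIC)
v[300:,400:]=cv2.resize(w,(400,298))
cv2.imwrite("pics/c7.png",v)
```

```text
(no output)
```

View pics/c7.png

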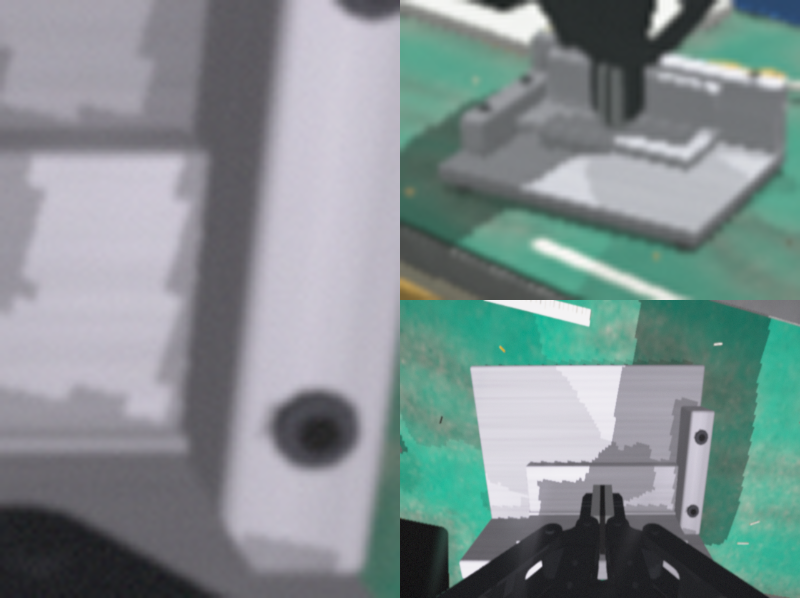

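The picture shows the angle seated: its left end (208,150)-(187,440) is still against the stop and the fingers are in the inside corner. The push holds steady at about 27 N back and 19 N down, so I'm handing it in.

```bash
python3 -c "
from plant import robot
print(robot.finish_job())"
```

```text
the job is handed in; nothing more can be done
None
```

I handed the job in at about 32 s with the long angle flat on the plate, against the fence and the stop (any gap at the stop under about 0.5 mm by camera), held by a steady diagonal push of about 27 N back and 19 N down; I moved nothing else, and no verdict came back.

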